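Vent and snap shut the airtight storage tin

TASK

Close up the airtight tin on the storeroom board. First pull the red vent knob up as far as it goes, then, leaving it out so that the air can escape, press down all four blue tabs round the lid until each lies flat on the lid; last, push the vent knob fully back in to seal the tin. Do not disturb the other things on the board.

Things in the scene. Friction and masses are not known exactly. Their poses are not given: they have to be found in the camera images.
- tin: square aluminium tin, lid on, 182 x 182 mm, lid top 80 mm above the board it is screwed to. Origin: centre of its underside; z up. Red vent knob in the middle of the lid; four blue snap tabs round it, towards the tin's -x (front), +y (left), +x (back), -y (right) sides. Each hinge line is on the lid, 45 mm from the centre, parallel to its side; the tab reaches outward, to 101 mm from the centre when flat.
- knob_head (a point): centre of the red cylindrical head of the vent knob, 36 mm across and 24 mm high, axis vertical, on a 16 mm stem. Pushed in, this point is 28 mm above the lid (108 mm above the board), and moves up with the knob. The rubber collar under it is 4 mm high; below the head is a 12 mm gap to it.
- vent_knob (a joint): how far the vent knob is pulled up, in m: 0 = pushed fully in, 0.020 = fully out against its stop. It slides stiffly (about 5 N either way) and stays where it is left.
- tab_front (a joint): angle of the blue snap tab on the tin's front (-x) side, rad: 0 = flat on the lid, snapped shut; 0.45 to 0.70 (its stop) = standing open, tip up and outward. Stiff: it goes down under about 5 N at its press point and stays where it is left, so press it right down on the lid.
- tab_front_pad (a point): press point of the front tab (white ribs): on the middle of its upper face, 40 mm out from its hinge line. Tab: 56 mm long outward, 50 mm wide, 6 mm thick. At 0.7 rad it is 27 mm out from the hinge line and 30 mm above the lid; flat, it is 85 mm from the tin's centre and 86 mm above the board.
- tab_left (a joint): angle of the blue snap tab on the tin's left (+y) side, rad: 0 = flat on the lid, snapped shut; 0.45 to 0.70 (its stop) = standing open, tip up and outward. Stiff: it goes down under about 5 N at its press point and stays where it is left, so press it right down on the lid.
- tab_left_pad (a point): press point of the left tab (white ribs): on the middle of its upper face, 40 mm out from its hinge line. Tab: 56 mm long outward, 50 mm wide, 6 mm thick. At 0.7 rad it is 27 mm out from the hinge line and 30 mm above the lid; flat, it is 85 mm from the tin's centre and 86 mm above the board.
- tab_back (a joint): angle of the blue snap tab on the tin's back (+x) side, rad: 0 = flat on the lid, snapped shut; 0.45 to 0.70 (its stop) = standing open, tip up and outward. Stiff: it goes down under about 5 N at its press point and stays where it is left, so press it right down on the lid.
- tab_back_pad (a point): press point of the back tab (white ribs): on the middle of its upper face, 40 mm out from its hinge line. Tab: 56 mm long outward, 50 mm wide, 6 mm thick. At 0.7 rad it is 27 mm out from the hinge line and 30 mm above the lid; flat, it is 85 mm from the tin's centre and 86 mm above the board.
- tab_right (a joint): angle of the blue snap tab on the tin's right (-y) side, rad: 0 = flat on the lid, snapped shut; 0.45 to 0.70 (its stop) = standing open, tip up and outward. Stiff: it goes down under about 5 N at its press point and stays where it is left, so press it right down on the lid.
- tab_right_pad (a point): press point of the right tab (white ribs): on the middle of its upper face, 40 mm out from its hinge line. Tab: 56 mm long outward, 50 mm wide, 6 mm thick. At 0.7 rad it is 27 mm out from the hinge line and 30 mm above the lid; flat, it is 85 mm from the tin's centre and 86 mm above the board.
- tape_dispenser: blue desk tape dispenser, 150 x 64 x 80 mm; loose bystander, leave it be. Origin: centre of its underside.
- tape_roll_a: clear packing-tape roll lying flat, 100 mm across, 48 mm high; loose bystander, leave it be. Origin: centre of its underside.
- tape_roll_b: clear packing-tape roll lying flat, 100 mm across, 48 mm high; loose bystander, leave it be. Origin: centre of its underside.
- stapler: black stapler, 150 x 36 x 55 mm, long axis its x; loose bystander, leave it be. Origin: centre of its underside.
- marker: white pen with red cap lying on its side, 135 mm long along its x, 16 mm thick; it lies beside the tin, 30 mm or more clear of the tabs; loose bystander, leave it be. Origin: centre of its underside.
- staple_box: small cardboard box 90 x 55 x 35 mm; loose bystander, leave it be. Origin: centre of its underside.
- glue_bottle: white bottle with orange cap, 48 mm across, 120 mm high; loose bystander, leave it be. Origin: centre of its underside.

How it is judged:
On the way, in this order (a step that is already met when the one before it is completed fails the run):
1. the vent knob is out (above 16 mm) while all four tabs still stand open (value of joint vent_knob above 0.016 m and value of joint each of tab_front, tab_left, tab_back, tab_right above 0.2 rad), for 0.2 s.
2. all four tabs are snapped flat (under 0.10 rad) with the vent knob still out (value of joint vent_knob above 0.014 m and value of joint each of tab_front, tab_left, tab_back, tab_right below 0.1 rad), for 0.2 s.
At the end, for the whole second after the job is handed in: All four tabs are snapped flat (within 0.10 rad), the vent knob is pushed in (within 4 mm), and every bystander is within 30 mm of where it started (value of joint vent_knob below 0.004 m and value of joint each of tab_front, tab_left, tab_back, tab_right below 0.1 rad and distance of each of tape_dispenser, tape_roll_a, tape_roll_b, stapler, marker, staple_box, glue_bottle from where it was at the start of the episode below 0.03 m); the robot touches nothing.
It fails at once if a bystander is moved more than 30 mm (distance of any of tape_dispenser, tape_roll_a, tape_roll_b, stapler, marker, staple_box, glue_bottle from where it was at the start of the episode above 0.03 m).
It fails at once if the vent knob is in while some tabs are shut (under 0.10 rad) and others still stand open (over 0.20 rad) (value of joint vent_knob below 0.006 m and value of joint any of tab_front, tab_left, tab_back, tab_right below 0.1 rad and value of joint any of tab_front, tab_left, tab_back, tab_right above 0.2 rad).
It also fails if it takes over 50 s, if anything falls off the work surface, if the arm or the gripper's body presses on something with over 40 N, if the wrist force passes 120 N, or if a joint passes its speed limit or range.

ROBOT

A 7-joint arm with a two-finger parallel gripper is mounted at the origin on the work surface. World frame = base frame: x ahead of the robot, y to its left, z up, the work surface at z = 0. Lengths are in m, angles in rad, forces in N, time in s.
With the tool pointing down it reaches from about 0.4 to 0.85 m from the base axis. Payload 10.4 kg.
Tool frame: the origin (TCP) lies on the mounting face of the last link; the fingertips stand 182 mm ahead of it and the grasp point (between the pads) lies 164 mm ahead of it (r.hold_point_z is the distance from the TCP to the grasp point, in m); z points along the fingers, y is the line along which they close (so a half turn about z gives the same grasp; the last joint's range is limited). The gripper opens to 87 mm and grips with 3 to 60 N. Pads are 19 mm wide; open, the fingers measure 117 mm over their backs; the gripper's body (75 mm by 190 mm) begins 51 mm behind the grasp point.
Start: joints at [1.154, 0.332, -0.065, 1.46, 0.022, 1.35, -0.088], TCP at [0.24, -0.577, 0.405] pointing down, gripper open.
Joint ranges: [-2.6, 2.6], [-0.5, 2.12], [-1.47, 1.34], [0.16, 2.42], [-1.27, 4.41], [0.06, 2.06], [-2.6, 2.6]. Speed limits (rad/s): [2.22, 2.22, 2.79, 2.79, 3.14, 3.14, 3.14].

INTERFACE

Orientations are given as a rotation vector (axis times angle).
In Python, from rig import r, jaws, ik, optics gives the robot as it stands. Calls block until the motion is done:
- r.move_pose(position, orientation): joint-space move of the TCP to a pose.
- r.move_l(position, attitude=None, velocity=0.15, f_stop=None): straight line of the TCP; attitude=None keeps the orientation; velocity is the mean speed in m/s. With f_stop (N) it stops when the force on the tool has changed by that much, and returns True; else False.
- r.goto_joints(angles): joint-space move.
- jaws.gripper_to(opening): finger opening in m; the grip force is fixed at half the most; returns when the fingers have stopped.
- r.hold(seconds).
- ik(position, orientation): joint angles nearest the present ones, or None.
- r.observe(): the state.
- optics.grab_frame(name): name is "scene" or "top" or "wrist"; returns a dict with "frame" (420x560x3 uint8, red, green, blue), "z_map" (420x560 float32, m along the optical axis (not along the pixel's ray), 0 where there is no reading), "fx", "fy", "cx", "cy" (pixels), "R" (3x3) and "t" (3): a world point X has camera coordinates R X + t. Camera axes: x right, y down, z forward; pixel columns grow to the right and rows downward; lengths in m; the calibration is good to about 2 mm. A picture is of the moment at which its call begins.
A pose or a line that the arm cannot do raises r.MotionError and nothing moves.
- r.job_done(): hands the job in; it is judged then, once.
The state is a dict: "t": time; "joint_positions": joint angles; "joint_vel": joint speeds; "joint_efforts": joint torques, N m; "ee_pos": TCP position; "eef_rot": TCP orientation; "contact_force": force on the tool from outside, world axes, zero at the start; "moment": the same for the moment, N m; "grip_width": finger opening in m; "finger_force": force on a finger pad.
Only numpy, scipy, OpenCV 4.12 (cv2) and the standard library are available. Lean on these libraries where they do the work, as an engineer would, in place of code of your own. Each camera call takes 0.05 s, during which the arm holds its last target. There are 200 camera calls.

## Working session

There is one attempt and no reset: what is moved stays moved. The work goes in short steps, each a Python script; the robot and the scene stay as the last script left them, time stands still between calls to the robot, and variables do not carry over. Pictures are saved under pics/ and viewed, at most 10 in all, crops included, and the job is handed in when it is done.

```bash
mkdir -p pics
cat > h.py <<'E'
import numpy as np, cv2
from rig import r, jaws, ik, optics
def pts(f):
    z=f["z_map"]; v,u=np.mgrid[:z.shape[0],:z.shape[1]]
    c=np.stack([(u-f["cx"])/f["fx"]*z,(v-f["cy"])/f["fy"]*z,z],-1)
    return (c-f["t"])@f["R"]   # R^T (c-t)
def save(f,n): cv2.imwrite("pics/"+n,f["frame"][:,:,::-1])
E
python3 - <<'E'
from h import *
for n in("top","scene"):
    f=optics.grab_frame(n); save(f,n+"0.png"); P=pts(f); h=cv2.cvtColor(f["frame"],cv2.COLOR_RGB2HSV)
    print(n,-f["R"].T@f["t"],f["fx"],(f["z_map"]>0).mean())
    for nm,m in(("red",((h[...,0]<8)|(h[...,0]>172))&(h[...,1]>130)&(h[...,2]>60)),("blue",(h[...,0]>98)&(h[...,0]<125)&(h[...,1]>110)&(h[...,2]>50))):
        k,l,s,c=cv2.connectedComponentsWithStats(m.astype(np.uint8))
        for i in range(1,k):
            if s[i,4]>40:
                q=P[(l==i)&(f["z_map"]>0)]; print(nm,s[i,4],c[i].round(),np.median(q,0).round(3),q.min(0).round(3),q.max(0).round(3))
E
```

```text
top [ 0.49371898 -0.02314961  1.05759424] 385.28245317778305 0.9960119047619047
red 1628 [140.  61.] [0.952 0.37  0.072] [ 0.932  0.289 -0.541] [1.336 0.827 0.095]
red 165 [293. 223.] [ 0.532 -0.032  0.121] [ 0.515 -0.046  0.085] [ 0.549 -0.015  0.126]
red 90 [315. 302.] [ 0.327 -0.09   0.017] [ 0.307 -0.1    0.012] [ 0.347 -0.079  0.025]
blue 509 [439.  49.] [ 0.986 -0.405  0.089] [ 0.933 -0.52   0.057] [ 1.036 -0.319  0.095]
blue 175 [128. 177.] [0.655 0.398 0.066] [0.643 0.367 0.053] [0.667 0.428 0.072]
blue 562 [137. 207.] [0.556 0.38  0.032] [0.521 0.354 0.021] [0.648 0.425 0.084]
blue 333 [286. 196.] [ 0.595 -0.015  0.103] [ 0.571 -0.042  0.086] [0.629 0.012 0.122]
blue 59 [117. 205.] [0.583 0.418 0.081] [0.551 0.409 0.077] [0.615 0.422 0.098]
blue 359 [320. 216.] [ 0.549 -0.097  0.1  ] [ 0.522 -0.131  0.08 ] [ 0.576 -0.072  0.115]
blue 357 [265. 230.] [0.515 0.035 0.103] [0.49  0.008 0.002] [0.543 0.067 0.119]
blue 352 [300. 251.] [ 0.468 -0.049  0.101] [ 0.434 -0.075  0.086] [ 0.493 -0.019  0.114]
scene [1.25859766 0.47438588 0.79362131] 385.10164619664044 0.9960586734693877

[... 530 characters left out ...]
blue 1130 [310.  50.] [-0.526 -0.678  0.144] [-0.543 -0.777  0.034] [-0.509 -0.595  0.258]
blue 189 [310.  97.] [-0.526 -0.653 -0.117] [-0.539 -0.771 -0.142] [-0.511 -0.596 -0.038]
blue 161 [302. 190.] [ 0.473 -0.042  0.097] [ 0.446 -0.074  0.081] [ 0.49  -0.02   0.112]
blue 159 [271. 198.] [ 0.557 -0.092  0.096] [ 0.526 -0.12   0.079] [ 0.582 -0.072  0.113]
blue 168 [317. 208.] [0.524 0.049 0.103] [0.463 0.011 0.07 ] [0.548 0.068 0.119]
blue 1478 [ 83. 251.] [ 1.015 -0.363  0.065] [ 0.938 -0.521  0.003] [ 1.036 -0.315  0.094]
blue 125 [281. 217.] [ 0.622 -0.009  0.112] [ 0.585 -0.032  0.078] [0.635 0.012 0.122]
blue 943 [416. 311.] [0.662 0.4   0.046] [0.558 0.358 0.007] [0.677 0.43  0.083]
```

View pics/top0.png

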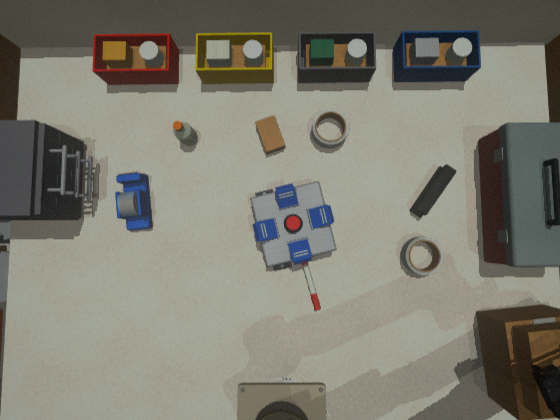

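View pics/scene0.png

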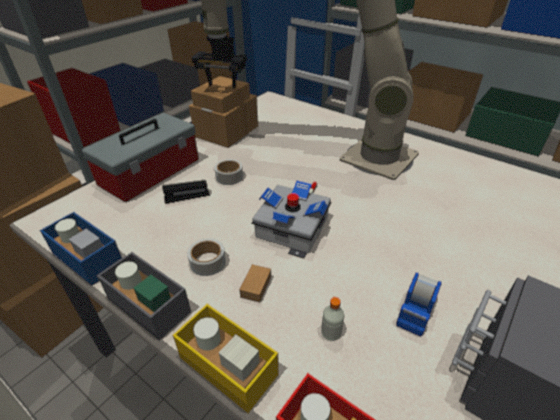

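The top view shows the tin with its knob at (293,223) and the four tabs standing open around it. The marker is in front at (313,290), and the other bystanders are well clear. The scene view agrees. From the tab and knob positions, the tin centre is about (0.532, -0.032) with yaw of about 0.255. I'll grip the knob along the tin's diagonal so the fingers pass between the tabs.

```bash
cat >> h.py <<'E'
from scipy.spatial.transform import Rotation as Rn
C=np.array([0.5325,-0.0315]); YAW=0.255; TIP=0.182
def down(a):
    """tool down, closing line (tool y) along world angle a mod pi"""
    return [(Rn.from_euler('z',a+k*np.pi+np.pi/2)*Rn.from_euler('x',np.pi)).as_rotvec() for k in(0,-1,1)]
def best(p,a):
    q0=np.array(r.observe()["joint_positions"]); c=[]
    for o in down(a):
        q=ik(p,o)
        if q is not None: c.append((abs(np.array(q)-q0).max(),tuple(o)))
    return np.array(min(c)[1])
def st(m=""):
    s=r.observe(); print(m,"t",round(s["t"],2),np.round(s["ee_pos"],4),"F",np.round(s["contact_force"],1),"w",round(s["grip_width"],4),"q7",round(s["joint_positions"][6],2))
E
python3 - <<'E'
from h import *
f=optics.grab_frame("top"); h=cv2.cvtColor(f["frame"],cv2.COLOR_RGB2HSV); P=pts(f)
m=((h[...,0]<8)|(h[...,0]>172))&(h[...,1]>130)&(P[...,2]>.115)&(P[...,2]<.13)
m[:,:270]=0; m[:,320:]=0
v,u=np.nonzero(m); (cu,cv_),rad=cv2.minEnclosingCircle(np.stack([u,v],1).astype(np.float32))
d=f["R"].T@np.array([(cu-f["cx"])/f["fx"],(cv_-f["cy"])/f["fy"],1]); o=-f["R"].T@f["t"]
print("knob",(o+d*(.12-o[2])/d[2]).round(4),rad)
a=YAW+np.pi/4
opts=[]
for aa in(YAW+np.pi/4,YAW-np.pi/4):
    p=[*C,.164+.20]; ob=best(p,aa); print(aa,np.round(ik(p,ob),2)); opts.append((abs(ik(p,ob)[6]),aa,ob))
_,aa,ob=min(opts,key=lambda x:x[0]); np.save("ob.npy",ob); print(aa)
jaws.gripper_to(0.060); r.move_pose([*C,.164+.20],ob); st("above")
f=optics.grab_frame("wrist"); save(f,"w1.png"); P=pts(f); h=cv2.cvtColor(f["frame"],cv2.COLOR_RGB2HSV)
m=((h[...,0]<8)|(h[...,0]>172))&(h[...,1]>130)&(P[...,2]>.115)&(P[...,2]<.13)
q=P[m]; print("knob wrist",(q.min(0)+q.max(0))/2,np.median(q,0),len(q))
b=(h[...,0]>98)&(h[...,0]<125)&(h[...,1]>110)&(P[...,2]>.078)&(P[...,2]<.14)
k,l,s,c=cv2.connectedComponentsWithStats(b.astype(np.uint8))
for i in range(1,k):
    if s[i,4]>300: print(s[i,4],c[i].round(),np.mean(P[l==i],0).round(4))
E
```

```text
knob [ 0.533  -0.0315  0.12  ] 7.091084003448486
1.0403981633974482 [ 0.63  0.23 -0.74  1.73  0.17  1.24  0.89]
-0.5303981633974483 [ 0.57  0.22 -0.67  1.73  0.14  1.24 -0.67]
-0.5303981633974483
above t 3.14 [ 0.5326 -0.0329  0.3639] F [ 0.2  0.3 -1.3] w 0.0596 q7 -0.67
knob wrist [ 0.53439182 -0.03178216  0.11857605] [ 0.53480455 -0.03102955  0.11999269] 1776
4311 [211. 141.] [0.5185 0.0372 0.1034]
4271 [348. 144.] [ 0.6024 -0.0144  0.106 ]
1054 [233. 248.] [ 0.4829 -0.0445  0.0912]
938 [322. 249.] [ 0.5465 -0.0832  0.091 ]
```

View pics/w1.png

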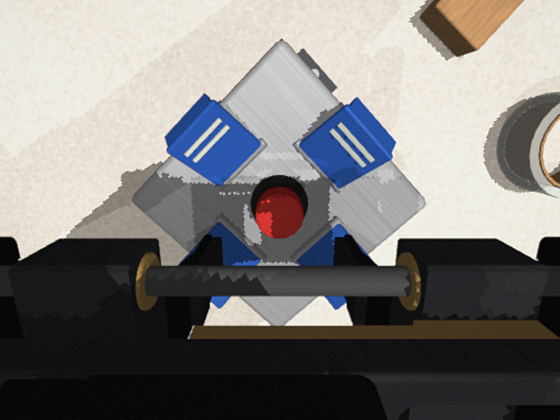

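The wrist view is square to the tin's diagonal. The knob is at (279,205) between the fingers, and the fingers line up with the free corners, so I can descend, grip and pull.

```bash
sed -i 's/^C=np.array(.*\]); YAW/C=np.array([0.534,-0.0312]); YAW/' h.py
python3 - <<'E'
from h import *
print("hit",r.move_l([*C,.164+.107],velocity=.1,f_stop=12)); st("down")
jaws.gripper_to(0.0); st("grip")
p=r.observe()["ee_pos"]
print("stop",r.move_l([p[0],p[1],p[2]+.0225],velocity=.04,f_stop=30)); st("up")
f=optics.grab_frame("wrist"); save(f,"w2.png")
jaws.gripper_to(0.060); st("rel")
r.move_l([p[0],p[1],.164+.22],velocity=.15); st("clear")
f=optics.grab_frame("wrist"); P=pts(f); h=cv2.cvtColor(f["frame"],cv2.COLOR_RGB2HSV)
m=((h[...,0]<8)|(h[...,0]>172))&(h[...,1]>130)&(P[...,2]>.1)&(P[...,2]<.15)
print("knob",np.median(P[m],0)); save(f,"w3.png")
E
```

```text
hit False
down t 4.28 [ 0.5343 -0.0311  0.2716] F [-0.2 -0.7  0.2] w 0.0601 q7 -0.73
grip t 4.84 [ 0.5343 -0.0314  0.2713] F [ 3.6 -1.3  0.9] w 0.0351 q7 -0.73
stop True
up t 5.39 [ 0.5343 -0.0317  0.2915] F [ 3.9  0.4 -2. ] w 0.0349 q7 -0.71
rel t 6.18 [ 0.5343 -0.0319  0.2915] F [ 0.5 -0.4  0.5] w 0.06 q7 -0.71
clear t 6.95 [ 0.5341 -0.0315  0.3831] F [ 0.1  0.5 -0.3] w 0.0597 q7 -0.66
knob [ 0.53564077 -0.02982469  0.13988871]
```

View pics/w3.png

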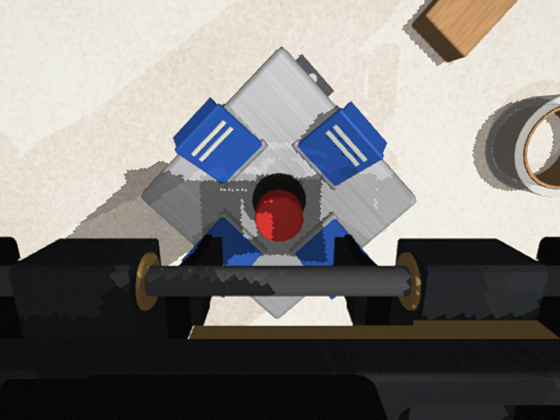

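The knob is at (279,215) with its top at z = 0.140, so it is fully out, and all four tabs are still open. Next I'll press the tabs.

Run:
```python
from h import *
jaws.gripper_to(0.0)
for n,k in(("left",1),("back",0),("right",-1),("front",2)):
    a=YAW+k*np.pi/2; xy=C+.078*np.array([np.cos(a),np.sin(a)])
    o=best([*xy,TIP+.16],a+np.pi/2)
    r.move_pose([*xy,TIP+.16],o)
    print(n,"stop",r.move_l([*xy,TIP+.082],velocity=.07,f_stop=25)); st(n)
    r.move_l([*xy,TIP+.16],velocity=.15)
r.move_pose([*C,.164+.22],np.load("ob.npy")); st("end")
f=optics.grab_frame("wrist"); save(f,"w4.png"); P=pts(f); h=cv2.cvtColor(f["frame"],cv2.COLOR_RGB2HSV)
m=((h[...,0]<8)|(h[...,0]>172))&(h[...,1]>130)&(P[...,2]>.1)&(P[...,2]<.15)
print("knob",np.median(P[m],0))
for w in("top","scene"):
  f=optics.grab_frame(w); P=pts(f); h=cv2.cvtColor(f["frame"],cv2.COLOR_RGB2HSV); 
  if w=="scene": cv2.imwrite("pics/s4.png",cv2.resize(f["frame"][140:280,200:400,::-1],None,fx=4,fy=4))
  b=(h[...,0]>98)&(h[...,0]<125)&(h[...,1]>110)&(P[...,2]>.07)&(P[...,2]<.14)&(np.hypot(P[...,0]-C[0],P[...,1]-C[1])<.15)
  k,l,s,c=cv2.connectedComponentsWithStats(b.astype(np.uint8))
  for i in range(1,k):
    if s[i,4]>30: print(w,s[i,4],np.median(P[l==i],0).round(4),P[l==i][:,2].max().round(3))
```

```text
left stop True
left t 9.82 [0.5144 0.0456 0.2682] F [-4.6 -0.7 14.4] w 0.0007 q7 -0.12
back stop True
back t 12.79 [ 0.6104 -0.0111  0.2684] F [-3.2 -1.2 10.4] w 0.0006 q7 -1.55
right stop True
right t 15.73 [ 0.5541 -0.108   0.2683] F [-4.4  1.2 13.1] w 0.0004 q7 -2.55
front stop True
front t 18.53 [ 0.4581 -0.0513  0.2681] F [-6.9  1.6 17.6] w 0.0006 q7 -1.23
end t 19.98 [ 0.5336 -0.0314  0.3828] F [-0.6 -0.3  0. ] w 0.0004 q7 -0.47
knob [ 0.53646763 -0.02888682  0.13993375]
scene 58 [ 0.4683 -0.0337  0.0864] 0.09
scene 128 [ 0.5596 -0.0961  0.0864] 0.09
scene 187 [0.5246 0.0388 0.0862] 0.089
scene 227 [ 0.613  -0.0115  0.086 ] 0.09
```

View pics/s4.png

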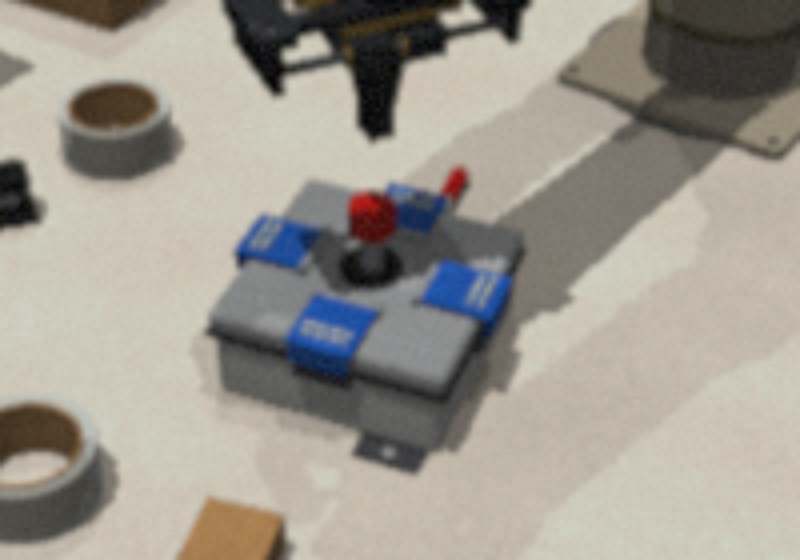

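All four tabs (crop ~(275,240), (415,205), (470,290), (335,335)) lie flat at z ≈ 0.086. The knob at (372,217) is still out, so I'll push it in.

Run:
```python
from h import *
print("stop",r.move_l([*C,TIP+.116],velocity=.07,f_stop=25)); st("push")
r.move_l([*C,.164+.24],velocity=.15); st("up")
f=optics.grab_frame("wrist"); P=pts(f); h=cv2.cvtColor(f["frame"],cv2.COLOR_RGB2HSV)
m=((h[...,0]<8)|(h[...,0]>172))&(h[...,1]>130)&(P[...,2]>.1)&(P[...,2]<.15)
print("knob",np.median(P[m],0)); save(f,"w5.png")
f=optics.grab_frame("scene"); cv2.imwrite("pics/s5.png",cv2.resize(f["frame"][140:280,200:400,::-1],None,fx=4,fy=4))
```

```text
stop True
push t 21.22 [ 0.534  -0.0313  0.3026] F [-2.8 -0.2 10.8] w 0.0004 q7 -0.42
up t 22.05 [ 0.5338 -0.0311  0.403 ] F [ 0.7 -0.1  0.4] w 0.0006 q7 -0.48
knob [ 0.53542958 -0.03006773  0.11988507]
```

View pics/s5.png

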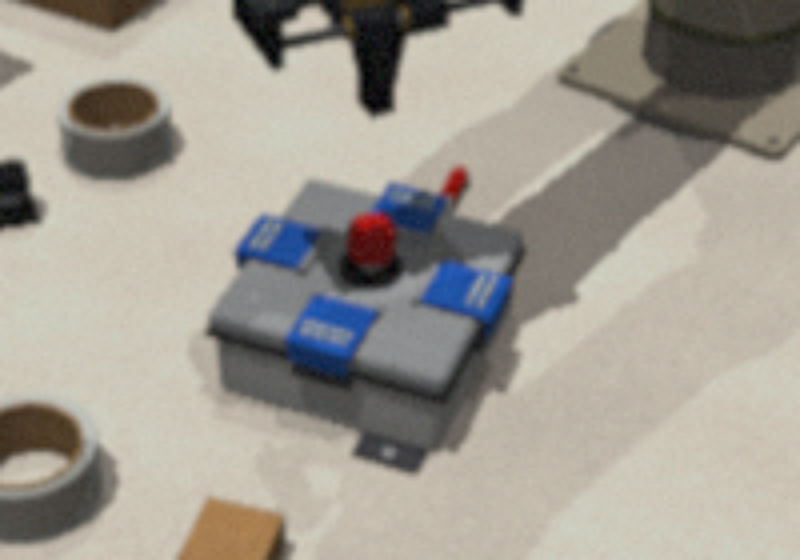

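The knob at (372,240) is fully in, with its top at z = 0.120. The tabs are flat, the marker hasn't moved and the gripper is clear.

```bash
python3 -c "
from rig import r
print(r.job_done())"
```

```text
the job is handed in; nothing more can be done
None
```

The tin is sealed and the job is handed in: I pulled the vent out, pressed all four tabs flat and pushed the vent back in, in about 22 s, and saw no bystander moved in the pictures; no verdict was returned.

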